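Make up two bench kits

TASK

Make up two kits from the stock in the middle of the bench: for setting up the spindle, put the yellow tape measure and the steel collar into the blue tray, and for the sanding job the short light beech block and the cork sanding block into the orange tray, one thing to a compartment (whichever you like). Set each down the same way up as it stands now, flat on the compartment's floor, and leave the dark walnut block and the white cutter head where they are.

Things in the scene. Friction and masses are not known exactly. Their poses are not given: they have to be found in the camera images.
- blue_tray: Blue plastic tray, fixed to the bench, 236 (x) by 143 (y) by 18 mm high, walls 4 mm; small lips on the end walls. Origin: centre of the underside. A divider across the middle, as high as the walls, makes two equal open compartments, 112 (x) by 135 (y) mm inside, centred at x = -58 and +58 mm, y = 0; floor 4 mm above the bench. Its x axis points roughly away from the robot. May stand left or right.
- orange_tray: Orange plastic tray, fixed to the bench, 236 (x) by 143 (y) by 18 mm high, walls 4 mm; small lips on the end walls. Origin: centre of the underside. A divider across the middle, as high as the walls, makes two equal open compartments, 112 (x) by 135 (y) mm inside, centred at x = -58 and +58 mm, y = 0; floor 4 mm above the bench. Its x axis points roughly away from the robot. May stand left or right.
- tape_center (a point): Yellow pocket tape measure with a black disc, standing upright: 37 (x) by 81 (y) by 62 (z) mm; its case is 34 mm thick, grip it across x. 0.17 to 0.3 kg. Origin of this point: the middle of the thing, half-way up.
- collar_center (a point): Grey steel spindle collar (a plain ring): 49 mm outside diameter, 30 mm high, lying flat, axis z upright; grip it across the outside. 0.17 to 0.3 kg. This point is on the ring's axis (in the hole), half-way up.
- beech_center (a point): Short light-coloured beech block (not the long thin strip at the bench edge), 32 (x) by 100 (y) by 32 (z) mm; grip it across x. Under 0.1 kg. Origin of this point: the middle of the thing, half-way up.
- cork_center (a point): Reddish-brown cork sanding block, 61 (x) by 111 (y) by 30 (z) mm; grip it across x. Under 0.1 kg. Origin of this point: the middle of the thing, half-way up.
- walnut_center (a point): Dark walnut offcut with one slanting end, 60 (x) by 100 (y) by 26 (z) mm. Not part of any kit: stays where it is. Origin of this point: the middle of the thing, half-way up.
- cutter_center (a point): White round cutter head with a bore and two knives, like a fat spool, bigger than the collar: 67 by 74 mm, 40 mm high. Not part of any kit: stays where it is. This point is on its axis, half-way up.
Mind the look-alikes: they are no part of the job. Of the things that look like the part that bears beech_center, the larger one is meant.

How it is judged:
By the outcome, as a careful person would: the job done as asked, in the order asked, and still so for the second after the job is handed in, with the robot touching nothing.
It also fails if it takes over 99 s, if anything falls off the work surface, if the arm or the gripper's body presses on something with over 40 N, if the wrist force passes 120 N, or if a joint passes its speed limit or range.

ROBOT

A 7-joint arm with a two-finger parallel gripper is mounted at the origin on a cart in front of the work surface, level with it; the furniture and walls round the work are solid. World frame = base frame: x ahead of the robot, y to its left, z up, the work surface at z = 0. Lengths are in m, angles in rad, forces in N, time in s.
With the tool pointing down it reaches from about 0.4 to 0.875 m from the base axis. Payload 19.3 kg.
Tool frame: the origin (TCP) lies midway between the tips of the shut fingers; the grasp point (between the pads) lies 19 mm behind it (bot.pinch_z is the distance from the TCP to the grasp point, in m); z points along the fingers, y is the line along which they close (so a half turn about z gives the same grasp; the last joint's range is limited). The gripper opens to 85 mm and grips with 20 to 120 N. Pads are 22 mm wide; open, the fingers measure 114 mm over their backs; the gripper's body (76 mm by 85 mm) begins 54 mm behind the grasp point. The pads swing forward as they close: fully open they stand 13 mm farther back than shut.
Start: joints at [-1.387, 0.521, -0.036, 1.599, 0.021, 1.021, -0.113], TCP at [0.157, 0.605, 0.231] pointing down, gripper open.
Joint ranges: [-2.91, 2.91], [-0.3, 2.13], [-1.5, 1.42], [0.17, 2.43], [-1.26, 4.41], [0.16, 1.93], [-2.52, 2.52]. Speed limits (rad/s): [1.89, 1.89, 2.39, 2.39, 3.01, 3.01, 3.01].

INTERFACE

Orientations are given as [roll, pitch, yaw] about the fixed x, y, z axes, in that order (R = Rz(yaw) Ry(pitch) Rx(roll)).
In Python, from workcell import observe, viewer, bot gives the robot as it stands. The module is installed in compiled form; this text tells all that it offers.
- The arm moves only by the tool play_rows, never from a script. Its argument "motion" is a list of rows, each a list of 7 numbers: the shift along the tool's x, y, z in cm, then the turn, a rotation vector about the tool's x, y, z in rad, then the opening, from -1 (shut) to 1 (fully open), so that 0 is half open. A call has exactly 5 rows; each row is the pose to reach, as a shift and turn from the pose commanded when the call began, along the tool's axes at that moment; what a row does not reach only later rows make up. A row lasts 1/10 s, in which the tool goes at most 50 mm and 8.59 degrees, less where a joint would pass 70% of its speed; a pose out of reach is approached as far as the arm can. A call with a gripper value outside its range is refused whole. The fingers move at their own pace and stop on an object; "squeeze" is the grip in N (left out, the last holds). Time passes only in rows, so rows that repeat a pose let the fingers close, or fill a call up. It gives the time, the measured TCP pose, the force, the opening and the grip force at its end, in the units of the state.
- observe(): the state, without advancing time (a new reading comes with each control period).
- viewer.grab_frame(name): name is "scene" or "top" or "wrist"; returns (picture, depth): 400x640x3 uint8, red, green, blue; 400x640 float32, m along the optical axis (not along the pixel's ray), 0 where there is no reading.
- viewer.camera_info(name): a dict with "fx", "fy", "cx", "cy" (pixels), "R" (3x3) and "t" (3): a world point X has camera coordinates R X + t. Camera axes: x right, y down, z forward; pixel columns grow to the right and rows downward; lengths in m; the calibration is good to about 2 mm. A picture is of the moment at which its call begins: read the wrist's pose just before it. camera_info takes no time and is no camera call; for the wrist camera it gives the pose at the moment of the call.
- bot.job_done(): hands the job in; it is judged then, once.
The state is a dict: "clock": time; "qpos": joint angles; "qd": joint speeds; "joint_efforts": joint torques, N m; "position": TCP position; "tool_rot": TCP orientation; "force": force on the tool from outside, world axes, zero at the start; "moment": the same for the moment, N m; "grip_width": finger opening in m; "finger_force": force on a finger pad.
Only numpy, scipy, OpenCV 4.12 (cv2) and the standard library are available. Lean on these libraries where they do the work, as an engineer would, in place of code of your own. Each camera call takes 0.05 s, during which the arm holds its last target. There are 200 camera calls.

## Working session

There is one attempt and no reset: what is moved stays moved. The work goes in short steps, Python scripts to look and compute and a tool call to move; the robot and the scene stay as the last step left them, time stands still between calls to the robot, and variables do not carry over. Pictures are saved under pics/ and viewed, at most 14 in all, crops included, and the job is handed in when it is done.

Besides the shell and the picture viewer there is one more tool, called after "Request:" as name([rows], argument=value, ...), one row to a line, values as JSON. play_rows: Moves the arm, as the interface text tells. Its arguments: {"type":"object","properties":{"motion":{"type":"array"},"squeeze":{"type":"number"}},"required":["motion"]}

```bash
mkdir -p pics; cat > h.py <<'E'
import numpy as np, cv2
from workcell import observe, viewer, bot
def grab(n, save=None):
    ci=viewer.camera_info(n); p,d=viewer.grab_frame(n)
    if save: cv2.imwrite('pics/'+save,p[:,:,::-1])
    np.savez('/tmp/%s.npz'%n,p=p,d=d,**{k:ci[k] for k in ci}); return p,d,ci
def cloud(d,ci):
    v,u=np.mgrid[:d.shape[0],:d.shape[1]]
    c=np.stack([(u-ci['cx'])/ci['fx']*d,(v-ci['cy'])/ci['fy']*d,d],-1)
    return (c-np.array(ci['t']))@np.array(ci['R'])
E
python3 - <<'E'
from h import *
for n in('scene','top','wrist'):
    p,d,ci=grab(n,n+'0.png'); R=np.array(ci['R']);print(n,(-R.T@np.array(ci['t'])).round(3),ci['fx'],R.round(2).tolist())
    
s=observe();print(s)
a=[cv2.imread('pics/%s0.png'%n) for n in('top','scene')]
E
```

```text
scene [-0.105 -0.988  1.052] 465.7822036804552 [[0.87, -0.5, 0.02], [-0.3, -0.56, -0.77], [0.4, 0.66, -0.63]]
top [0.337 0.058 1.078] 385.532537866423 [[0.02, -1.0, -0.01], [-0.99, -0.02, -0.17], [0.17, 0.01, -0.99]]
wrist [0.092 0.622 0.374] 339.69816181758637 [[0.25, 0.97, -0.0], [0.93, -0.24, 0.27], [0.26, -0.07, -0.96]]
{'clock': 0.15, 'qpos': array([-1.38721664,  0.52188107, -0.03629876,  1.59983934,  0.02119562,
        1.02109013, -0.11284956]), 'qd': array([ 0.00081921, -0.00322706,  0.00034323, -0.00068166,  0.00022834,
       -0.00030823,  0.00048447]), 'joint_efforts': array([ 1.91125553e-03, -9.27385139e+01,  1.98036768e+00, -3.70054364e+01,
        1.79253251e-02,  6.28090056e-03, -3.92296261e-05]), 'position': array([0.15689871, 0.60474492, 0.2308693 ]), 'tool_rot': array([-3.14076201e+00,  6.50280984e-05,  2.88772329e+00]), 'force': array([-0.19442643,  0.41677619, -0.1836787 ]), 'moment': array([-0.00048397, -0.05774136, -0.08634468]), 'finger_force': 0.0, 'grip_width': 0.08548386861227163}
```

View pics/top0.png

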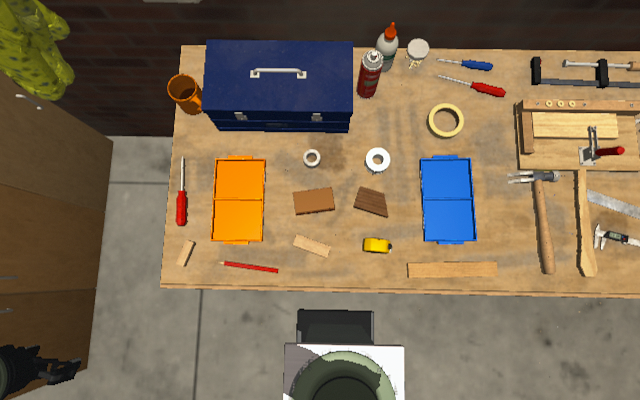

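View pics/scene0.png

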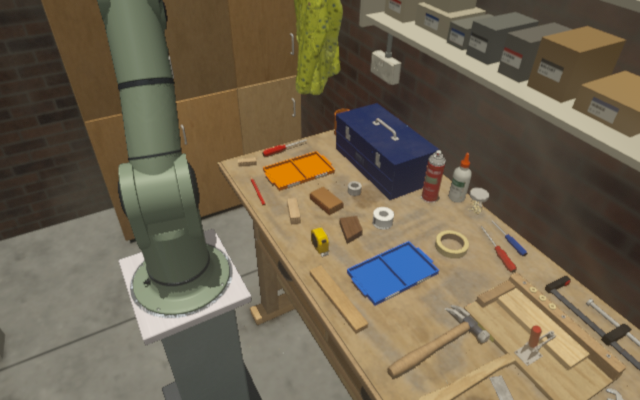

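The top view shows the orange tray at (240,200), blue tray at (447,200), cork (314,201), walnut (371,201), tape (377,245), collar (312,158) and cutter (377,160). There are two beech candidates: (312,245), larger and in the middle stock, and (186,253), a small offcut left of the orange tray. The larger one at (312,245) fits. The long strip at (452,270) is excluded.

```bash
cat > m.py <<'E'
from h import *
def load(n):
    z=np.load('/tmp/%s.npz'%n); return z['p'],z['d'],{k:z[k] for k in('fx','fy','cx','cy','R','t')}
rois={'tape':((355,230,400,260),None),'collar':((298,145,326,172),None),'beech':((285,228,338,262),None),'cork':((288,182,338,220),None),'walnut':((348,182,394,222),None),'cutter':((360,142,396,176),None),'small':((172,236,200,270),None)}
if __name__=='__main__':
  p,d,ci=load('top'); P=cloud(d,ci); sp,sd,sc=load('scene'); SP=cloud(sd,sc)
  bench=P[225:240,280:350,2]; print('bench z top',np.median(bench))
  for k,((a,b,c,e),_) in rois.items():
    Q=P[b:e,a:c].reshape(-1,3); Q=Q[Q[:,2]>0.012]
    zt=np.percentile(Q[:,2],80); T=Q[Q[:,2]>zt-0.006]
    r=cv2.minAreaRect(T[:,:2].astype(np.float32)*1000)
    c0=np.array(r[0])/1000
    # scene: points near the same xy
    m=(np.hypot(SP[...,0]-c0[0],SP[...,1]-c0[1])<.06)&(SP[...,2]>.012)
    S=SP[m]; zs=np.percentile(S[:,2],90); S=S[S[:,2]>zs-.006]; r2=cv2.minAreaRect(S[:,:2].astype(np.float32)*1000)
    print(k,'z',zt.round(4),[np.round(x,1) for x in r],'scene z',zs.round(4),[np.round(x,1) for x in r2])
  hsv=cv2.cvtColor(p,cv2.COLOR_RGB2HSV)
  for k,lo,hi,x0,x1 in(('orange',(8,180,140),(22,255,255),205,275),('blue',(100,150,120),(118,255,255),410,485)):
    m=cv2.inRange(hsv,lo,hi); m[:145]=0;m[250:]=0;m[:,:x0]=0;m[:,x1:]=0
    Q=P[m>0]; r=cv2.minAreaRect(Q[:,:2].astype(np.float32)*1000)
    m2=cv2.erode(m,np.ones((9,9)));print(k,[np.round(x,1) for x in r],'z floor',np.percentile(P[m>0][:,2],[10,50,90,98]).round(4))
    hs=cv2.cvtColor(sp,cv2.COLOR_RGB2HSV); ms=cv2.inRange(hs,lo,hi)>0
    c0=np.array(r[0])/1000; ms&=(np.hypot(SP[...,0]-c0[0],SP[...,1]-c0[1])<.16)&(SP[...,2]<.03)
    Q=SP[ms]; r=cv2.minAreaRect(Q[:,:2].astype(np.float32)*1000);print('  scene',[np.round(x,1) for x in r],np.percentile(Q[:,2],[10,50,90,98]).round(4))
  crop=cv2.resize(p[140:275,165:490,::-1],None,fx=2.4,fy=2.4,interpolation=cv2.INTER_CUBIC); cv2.imwrite('pics/crop1.png',crop)
E
python3 m.py
```

```text
bench z top 0.0008150505259969095
tape z 0.0625 [array([392.9, -21.9]), array([ 46.2, 188.7]), np.float64(21.2)] scene z 0.0594 [array([409.5, -69.1]), array([29.4, 16.4]), np.float64(17.3)]
collar z 0.0318 [array([510.2,  91.4]), array([349.5,  45.7]), np.float64(3.6)] scene z 0.0303 [array([534.6,  89.8]), array([ 62.5, 100.6]), np.float64(10.6)]
beech z 0.0343 [array([390.8,  96.8]), array([109.6,  74.9]), np.float64(70.5)] scene z 0.032 [array([409.6,  86.7]), array([101.4,  31.6]), np.float64(71.0)]
cork z 0.0325 [array([452.7,  78.4]), array([234.7, 109.8]), np.float64(8.8)] scene z 0.0318 [array([450. ,  93.5]), array([116.2,  81.6]), np.float64(11.1)]
walnut z 0.0279 [array([443.4, -37.7]), array([101.3, 266.9]), np.float64(68.9)] scene z 0.061 [array([414.7, -80.3]), array([29.3, 30.3]), np.float64(7.1)]
cutter z 0.0416 [array([520.1,  -7.9]), array([ 65.9, 383. ]), np.float64(60.5)] scene z 0.0289 [array([538.7,  -7.1]), array([ 53.1, 118.7]), np.float64(1.6)]Traceback (most recent call last):
  File "m.py", line 15, in <module>
    S=SP[m]; zs=np.percentile(S[:,2],90); S=S[S[:,2]>zs-.006]; r2=cv2.minAreaRect(S[:,:2].astype(np.float32)*1000)
                ~~~~~~~~~~~~~^^^^^^^^^^^
    return _quantile_unchecked(
        a, q, axis, out, overwrite_input, method, keepdims, weights)
    return _ureduce(a,
                    func=_quantile_ureduce_func,
    ...<5 lines>...
                    overwrite_input=overwrite_input,
                    method=method)
    r = func(a, **kwargs)
    result = _quantile(arr,
                       quantiles=q,
    ...<2 lines>...
                       out=out,
                       weights=wgt)
    slices_having_nans = np.isnan(arr[-1, ...])
                                  ~~~^^^^^^^^^
IndexError: index -1 is out of bounds for axis 0 with size 0
```

```bash
cat > m2.py <<'E'
from m import *
def comp(m):
    n,l,s,c=cv2.connectedComponentsWithStats(m.astype(np.uint8),connectivity=4); return l==1+np.argmax(s[1:,4])
def plane(c,uv,z):
    uv=np.asarray(uv,float); r=np.stack([(uv[:,0]-c['cx'])/c['fx'],(uv[:,1]-c['cy'])/c['fy'],np.ones(len(uv))],-1)@c['R']
    o=-c['R'].T@c['t']; return (o+r*((z-o[2])/r[:,2])[:,None])[:,:2]
def rect(c,m,z):
    v,u=np.nonzero(m); return [np.round(x,1) for x in cv2.minAreaRect((plane(c,np.c_[u,v],z)*1000).astype(np.float32))]
if __name__=='__main__':
  p,d,ci=load('top'); sp,sd,sc=load('scene')
  P=cloud(cv2.medianBlur(d,5),ci); SP=cloud(cv2.medianBlur(sd,5),sc)
  for k,((a,b,c,e),_) in rois.items():
    Z=P[b:e,a:c,2]; m=comp(Z>.012); zt=np.percentile(Z[m],70); m=comp(abs(Z-zt)<.006)
    M=np.zeros(d.shape,bool); M[b:e,a:c]=m; r=rect(ci,M,zt); c0=r[0]/1000
    S=SP[(np.hypot(SP[...,0]-c0[0],SP[...,1]-c0[1])<.03)&(SP[...,2]>.012)&(SP[...,2]<.08)]
    print(k,'z',zt.round(4),r,'scene z',np.percentile(S[:,2],[50,80]).round(4) if len(S) else None)
  for k,lo,hi,x0,x1 in(('orange',(8,180,140),(22,255,255),205,275),('blue',(100,150,120),(118,255,255),410,485)):
    m=cv2.inRange(cv2.cvtColor(p,cv2.COLOR_RGB2HSV),lo,hi); m[:145]=0;m[250:]=0;m[:,:x0]=0;m[:,x1:]=0
    m=comp(m); m=cv2.morphologyEx(m.astype(np.uint8),cv2.MORPH_OPEN,np.ones((15,15)))>0
    f=cv2.erode(m.astype(np.uint8),np.ones((9,9)))>0
    r=rect(ci,m,.018); c0=r[0]/1000
    S=SP[(np.hypot(SP[...,0]-c0[0]-.058,SP[...,1]-c0[1])<.03)]
    print(k,r,'floor z',np.median(P[f][:,2]).round(4),'scene',np.median(S[:,2]).round(4))
  cv2.imwrite('pics/crop1.png',cv2.resize(p[140:275,165:490,::-1],None,fx=2.4,fy=2.4,interpolation=cv2.INTER_CUBIC))
E
python3 m2.py
```

```text
tape z 0.0612 [array([415.4, -81.1]), array([34.1, 55.4]), np.float64(1.2)] scene z [0.0565 0.059 ]
collar z 0.0295 [array([660.6, 101. ]), array([46.9, 45.2]), np.float64(1.2)] scene z [0.0226 0.0245]
beech z 0.0327 [array([412.6,  94.2]), array([99.8, 32.2]), np.float64(70.3)] scene z [0.0284 0.0295]
cork z 0.0311 [array([537.9,  91.3]), array([ 62.1, 110. ]), np.float64(9.4)] scene z [0.0277 0.0284]
walnut z 0.0263 [array([539.6, -73.4]), array([96. , 60.7]), np.float64(73.1)] scene z [0.0236 0.0246]
cutter z 0.04 [array([656.4, -84.9]), array([63.9, 64.9]), np.float64(44.5)] scene z [0.0365 0.0377]
small z 0.0232 [array([385.9, 439.8]), array([25. , 69.3]), np.float64(70.9)] scene z [0.0177 0.0189]
orange [array([531.8, 300.3]), array([233.9, 136.4]), np.float64(1.2)] floor z 0.005 scene 0.0013
blue [array([ 550.3, -279.5]), array([247.6, 134.3]), np.float64(1.6)] floor z 0.0041 scene 0.0019
```

```bash
ls pics
```

```text
crop1.png
scene0.png
top0.png
wrist0.png
```

View pics/crop1.png

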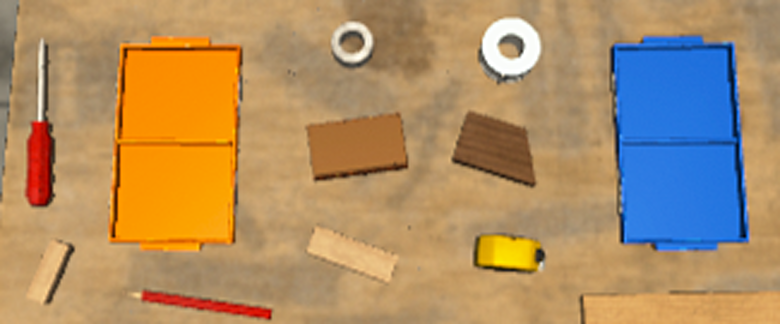

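The crop confirms it. The beech block at crop (350,252) measures 100x32 mm and is the larger one; the small one at crop (50,270) is 69x25 mm. The collar at crop (352,44) measures 46 mm, and the bigger white cutter is at (510,48).

Next is a helper that turns world waypoints into tool-frame rows.

```bash
cat > pl.py <<'E'
from h import *
from scipy.spatial.transform import Rotation as Ro
# waypoint: x,y,z (TCP), th = world angle (deg) of the closing line (tool y); one call each
def plan(wps,start=None):
    s=observe(); pos=s['position']; R=Ro.from_euler('xyz',s['tool_rot'])
    for w in wps:
        x,y,z,th=w[:4]; T=Ro.from_euler('xyz',[np.pi,0,np.radians(th+90)])
        dp=R.inv().apply(np.array([x,y,z])-pos)*100; rv=(R.inv()*T).as_rotvec()
        n=max(np.linalg.norm(dp)/5,np.degrees(np.linalg.norm(rv))/8.59)
        print('->',w,'shift',dp.round(2).tolist(),'turn',rv.round(3).tolist(),'rows>=%.1f'%n)
        pos=np.array([x,y,z]);R=T
E
python3 - <<'E'
from pl import *
import m2
p,d,ci=m2.load('top');P=cloud(cv2.medianBlur(d,5),ci)
print('toolbox front x',[P[r,330].round(3).tolist() for r in(112,120,128,132)])
hs=cv2.cvtColor(p,cv2.COLOR_RGB2HSV);m=cv2.inRange(hs,(20,150,120),(32,255,255));m[:225]=0;m[262:]=0;m[:,:355]=0;m[:,400:]=0
print(m2.rect(ci,m2.comp(m),.06))
plan([(.31,.45,.23,50),(.46,.25,.23,28),(.44,.04,.23,5),(.415,-.081,.2,0)])
E
```

```text
toolbox front x [[0.742, 0.051, 0.152], [0.745, 0.05, 0.094], [0.746, 0.049, 0.035], [0.745, 0.048, 0.004]]
[array([415.2, -78.9]), array([66.9, 34.7]), np.float64(85.2)]
-> (0.31, 0.45, 0.23, 50) shift [-18.71, -11.13, 0.1] turn [-0.001, 0.0, 0.444] rows>=4.4
-> (0.46, 0.25, 0.23, 28) shift [-24.35, -5.68, -0.0] turn [-0.0, -0.0, 0.384] rows>=5.0
-> (0.44, 0.04, 0.23, 5) shift [-17.6, -11.62, -0.0] turn [0.0, -0.0, 0.401] rows>=4.2
-> (0.415, -0.081, 0.2, 0) shift [-11.84, -3.55, 3.0] turn [-0.0, -0.0, 0.087] rows>=2.5
```

Request:
play_rows([
  [-3.7,-2.2,0,0,0,0.09,1],
  [-7.5,-4.5,0,0,0,0.18,1],
  [-11.2,-6.7,0,0,0,0.27,1],
  [-15,-8.9,0,0,0,0.36,1],
  [-18.7,-11.1,0,0,0,0.444,1],
])

```text
clock: 0.65
position: [0.3111, 0.4491, 0.2313]
tool_rot: [-3.142, 0.0, 2.44]
force: [1.4, -0.0, -0.4]
grip_width: 0.0851
finger_force: 0.0
```

Request:
play_rows([
  [-4.9,-1.1,0,0,0,0.077,1],
  [-9.7,-2.3,0,0,0,0.154,1],
  [-14.6,-3.4,0,0,0,0.23,1],
  [-19.5,-4.5,0,0,0,0.307,1],
  [-24.3,-5.7,0,0,0,0.384,1],
])

```text
clock: 1.15
position: [0.4605, 0.249, 0.2314]
tool_rot: [3.141, -0.0, 2.057]
force: [1.3, 2.2, 0.4]
grip_width: 0.0857
finger_force: 0.0
```

Request:
play_rows([
  [-3.5,-2.3,0,0,0,0.08,1],
  [-7,-4.6,0,0,0,0.16,1],
  [-10.6,-7,0,0,0,0.24,1],
  [-14.1,-9.3,0,0,0,0.32,1],
  [-17.6,-11.6,0,0,0,0.4,1],
])

```text
clock: 1.65
position: [0.4394, 0.0393, 0.2314]
tool_rot: [3.141, -0.0, 1.657]
force: [0.8, 0.8, -0.4]
grip_width: 0.0854
finger_force: 0.0
```

```bash
python3 - <<'E'
from pl import *
plan([(.415,-.081,.2,-5)]); s=observe(); print(s['clock'],s['position'],s['tool_rot'])
E
```

```text
-> (0.415, -0.081, 0.2, -5) shift [-11.78, -3.46, 3.13] turn [0.0, -0.0, 0.173] rows>=2.5
1.65 [0.43940716 0.03930868 0.23135429] [ 3.14146805e+00 -2.24968564e-04  1.65654193e+00]
```

Request:
play_rows([
  [-2.9,-0.8,0,0,0,0.04,1],
  [-5.9,-1.7,0,0,0,0.09,1],
  [-8.8,-2.6,0,0,0,0.13,1],
  [-11.8,-3.5,0,0,0,0.173,1],
  [-11.8,-3.5,0,0,0,0.173,1],
])

```text
clock: 2.15
position: [0.4145, -0.0829, 0.2315]
tool_rot: [3.141, 0.001, 1.481]
force: [-0.9, 0.7, 0.2]
grip_width: 0.0855
finger_force: 0.0
```

```bash
python3 - <<'E'
from pl import *
import m2
p,d,ci=grab('wrist','w1.png'); P=cloud(cv2.medianBlur(d,5),ci)
hs=cv2.cvtColor(p,cv2.COLOR_RGB2HSV); m=m2.comp(cv2.inRange(hs,(20,150,100),(32,255,255)))
Q=P[m]; print('tape top z',np.percentile(Q[:,2],[50,90,98]).round(4),m2.rect(ci,m&(P[...,2]>.05),.06))
al=comp=P[(np.hypot(P[...,0]-.415,P[...,1]+.081)<.06)&(P[...,2]>.04)&(P[...,2]<.07)]
print(cv2.minAreaRect((al[:,:2]*1000).astype(np.float32)), al[:,:2].mean(0),observe()['position'])
E
```

```text
tape top z [0.0619 0.0628 0.0629] [array([415.2, -79.9]), array([62.6, 32.8]), np.float64(84.1)]
((414.4774169921875, -82.60371398925781), (70.36355590820312, 36.93027877807617), 84.73670959472656) [ 0.41482062 -0.07902628] [ 0.41510102 -0.08112181  0.23136778]
```

View pics/w1.png

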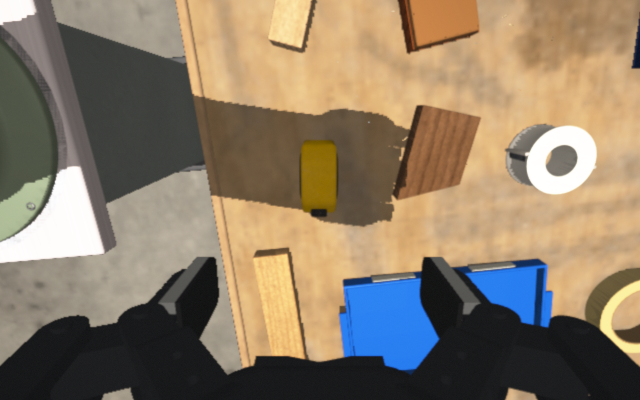

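The wrist view shows the tape at (319,177), yaw about -5.5°, top at z 0.062, directly under the TCP.

Request:
play_rows([
  [0,0,5,0,0,0,0.5],
  [0,0,10,0,0,0,0.5],
  [0,0,15,0,0,0,0.5],
  [0,0,19,0,0,0,0.5],
  [0,0,21.5,0,0,0,0.5],
])

```text
clock: 2.7
position: [0.4145, -0.0787, 0.0135]
tool_rot: [-3.139, -0.0, 1.488]
force: [0.5, -0.9, 0.9]
grip_width: 0.0642
finger_force: 0.0
```

Request:
play_rows([
  [0,0,0,0,0,0,-0.5],
  [0,0,0,0,0,0,-0.5],
  [0,0,0,0,0,0,-0.5],
  [0,0,0,0,0,0,-0.5],
  [0,0,0,0,0,0,-0.5],
], squeeze=50)

```text
clock: 3.2
position: [0.4162, -0.0795, 0.0172]
tool_rot: [3.14, -0.0, 1.487]
force: [-0.1, 0.6, -2.3]
grip_width: 0.0337
finger_force: 50.5
```

```bash
python3 - <<'E'
from pl import *
import m2
s=observe();print(s['position'],s['grip_width'],s['finger_force'],s['force'])
# tray corners from saved top picture: fit edges/divider
p,d,ci=m2.load('top')
for k,lo,hi,x0,x1 in(('orange',(8,180,140),(22,255,255),205,275),('blue',(100,150,120),(118,255,255),410,485)):
    m=cv2.inRange(cv2.cvtColor(p,cv2.COLOR_RGB2HSV),lo,hi); m[:145]=0;m[250:]=0;m[:,:x0]=0;m[:,x1:]=0
    mm=m2.comp(m); 
    rows=[];
    for v in range(165,240,5):
        u=np.nonzero(mm[v])[0]; l,r=m2.plane(ci,[(u[0]-.5,v),(u[-1]+.5,v)],.018); rows.append([l[0],l[1],r[1]])
    rows=np.array(rows); print(k,'left fit',np.polyfit(rows[:,0],rows[:,1],1).round(4),'right',np.polyfit(rows[:,0],rows[:,2],1).round(4))
    for u in ((218,255) if k=='orange' else (430,462)):
        vv=np.nonzero(mm[:,u])[0]; print(' x ends (no lip)',m2.plane(ci,[(u,vv[0]-.5),(u,vv[-1]+.5)],.018).round(4).tolist())
E
```

```text
[ 0.4161988  -0.07951422  0.0172199 ] 0.033695805238173046 50.490217208862305 [-0.06193132  0.62275647 -2.2959278 ]
orange left fit [0.0114 0.3699] right [0.0182 0.2225]
 x ends (no lip) [[0.6578, 0.3676], [0.4206, 0.3518]]
 x ends (no lip) [[0.6567, 0.2613], [0.4199, 0.2495]]
blue left fit [ 0.0266 -0.2269] right [ 0.0683 -0.3896]
 x ends (no lip) [[0.6657, -0.2369], [0.4325, -0.2306]]
 x ends (no lip) [[0.6644, -0.3273], [0.4261, -0.3175]]
```

Gripped at a width of 33.7 mm, which is right for the tape. The blue tray centre is at about (0.547,-0.282), so its near compartment is at about (0.489,-0.284).

```bash
python3 - <<'E'
from pl import *
plan([(.416,-.08,.13,-5),(.489,-.284,.13,1.5),(.489,-.284,.0215,1.5),(.489,-.284,.15,1.5),(.6,-.1,.2,10),(.661,.101,.2,10)])
E
```

```text
-> (0.416, -0.08, 0.13, -5) shift [-0.05, 0.0, -11.28] turn [0.002, -0.0, 0.004] rows>=2.3
-> (0.489, -0.284, 0.13, 1.5) shift [-19.69, 9.05, 0.0] turn [0.0, 0.0, -0.113] rows>=4.3
-> (0.489, -0.284, 0.0215, 1.5) shift [0.0, -0.0, 10.85] turn [0.0, 0.0, 0.0] rows>=2.2
-> (0.489, -0.284, 0.15, 1.5) shift [-0.0, 0.0, -12.85] turn [0.0, 0.0, 0.0] rows>=2.6
-> (0.6, -0.1, 0.2, 10) shift [18.1, 11.58, -5.0] turn [0.0, 0.0, -0.148] rows>=4.4
-> (0.661, 0.101, 0.2, 10) shift [18.74, 9.5, 0.0] turn [0.0, 0.0, 0.0] rows>=4.2
```

Request:
play_rows([
  [0,0,-2,0,0,0,-0.5],
  [0,0,-5,0,0,0,-0.5],
  [0,0,-8,0,0,0,-0.5],
  [0,0,-11,0,0,0,-0.5],
  [0,0,-11.5,0,0,0,-0.5],
])

```text
clock: 3.7
position: [0.4167, -0.0797, 0.1342]
tool_rot: [3.137, -0.001, 1.487]
force: [0.3, -0.4, -2.0]
grip_width: 0.0337
finger_force: 50.9
```

Request:
play_rows([
  [-4,1.8,0,0,0,-0.023,-0.5],
  [-8,3.6,0,0,0,-0.046,-0.5],
  [-12,5.4,0,0,0,-0.07,-0.5],
  [-16,7.2,0,0,0,-0.093,-0.5],
  [-19.7,9,0,0,0,-0.116,-0.5],
])

```text
clock: 4.2
position: [0.4888, -0.2854, 0.131]
tool_rot: [3.142, -0.0, 1.603]
force: [0.5, 0.4, -2.9]
grip_width: 0.0334
finger_force: 50.8
```

```bash
python3 - <<'E'
from pl import *
p,d,ci=grab('wrist','w2.png'); p,d,ci=grab('top'); 
plan([(.489,-.284,.0215,1.5)])
w=cv2.imread('pics/w2.png'); t=cv2.resize(p[130:270,360:520,::-1],None,fx=2.5,fy=2.5); t=cv2.copyMakeBorder(t,0,400-t.shape[0],0,0,cv2.BORDER_CONSTANT)
cv2.imwrite('pics/c2.png',cv2.resize(np.hstack([w,t]),(800,308)))
E
```

```text
-> (0.489, -0.284, 0.0215, 1.5) shift [0.5, -0.0, 10.95] turn [0.001, 0.003, 0.002] rows>=2.2
```

View pics/c2.png

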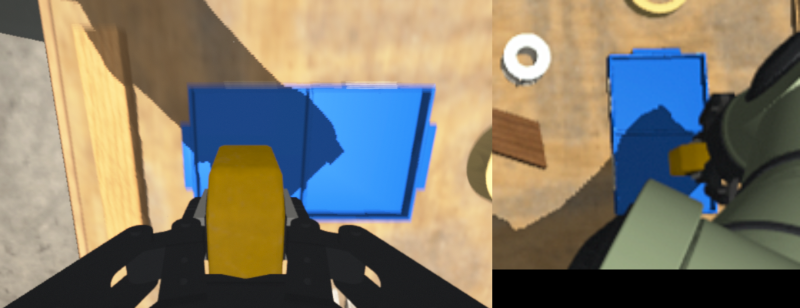

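The tape (247,210) is centred in x between the near wall (190) and the divider (305). I'll lower it.

Request:
play_rows([
  [0.3,0,3,0,0,0,-0.5],
  [0.5,0,6,0,0,0,-0.5],
  [0.5,0,8.5,0,0,0,-0.5],
  [0.5,0,10,0,0,0,-0.5],
  [0.5,0,10.9,0,0,0,-0.5],
])

```text
clock: 4.8
position: [0.4881, -0.2783, 0.0211]
tool_rot: [-3.14, -0.001, 1.603]
force: [0.6, 0.1, -1.5]
grip_width: 0.0334
finger_force: 50.8
```

Request:
play_rows([
  [0,0,0,0,0,0,-0.5],
  [0,0,0,0,0,0,-0.5],
  [0,0,0,0,0,0,-0.5],
  [0,0,0,0,0,0,-0.5],
  [0,0,0,0,0,0,-0.5],
])

```text
clock: 5.3
position: [0.4887, -0.2787, 0.0227]
tool_rot: [3.141, 0.0, 1.603]
force: [-0.1, -0.3, -1.8]
grip_width: 0.0334
finger_force: 51.0
```

Request:
play_rows([
  [0,0,0.1,0,0,0,-0.5],
  [0,0,0.15,0,0,0,-0.5],
  [0,0,0.2,0,0,0,-0.5],
  [0,0,0.2,0,0,0,-0.5],
  [0,0,0.2,0,0,0,-0.5],
])

```text
clock: 5.8
position: [0.4886, -0.2786, 0.0208]
tool_rot: [3.141, -0.0, 1.603]
force: [-2.9, 2.2, 10.0]
grip_width: 0.0335
finger_force: 52.5
```

Request:
play_rows([
  [0,0,0,0,0,0,0.1],
  [0,0,0,0,0,0,0.1],
  [0,0,0,0,0,0,0.2],
  [0,0,0,0,0,0,0.2],
  [0,0,0,0,0,0,0.2],
])

```text
clock: 6.3
position: [0.4885, -0.2786, 0.0203]
tool_rot: [-3.142, 0.0, 1.603]
force: [-0.1, 0.1, -0.1]
grip_width: 0.0513
finger_force: 0.0
```

Request:
play_rows([
  [0,0,-3,0,0,0,0.2],
  [0,0,-6,0,0,0,0.2],
  [0,0,-9,0,0,0,0.2],
  [0,0,-12,0,0,0,0.2],
  [0,0,-16,0,0,0,0.2],
])

```text
clock: 6.8
position: [0.4879, -0.2782, 0.1808]
tool_rot: [-3.14, -0.001, 1.603]
force: [0.3, 0.4, 0.4]
grip_width: 0.051
finger_force: 0.0
```

```bash
python3 - <<'E'
from pl import *
plan([(.6,-.1,.2,5),(.661,.08,.2,10),(.661,.101,.2,10)])
E
```

```text
-> (0.6, -0.1, 0.2, 5) shift [17.46, 11.77, -1.93] turn [-0.002, -0.001, -0.055] rows>=4.2
-> (0.661, 0.08, 0.2, 10) shift [17.4, 7.65, 0.0] turn [0.0, 0.0, -0.087] rows>=3.8
-> (0.661, 0.101, 0.2, 10) shift [2.07, 0.36, 0.0] turn [0.0, 0.0, 0.0] rows>=0.4
```

Request:
play_rows([
  [3.5,2.3,-0.5,0,0,-0.01,1],
  [7,4.7,-1,0,0,-0.02,1],
  [10.5,7,-1.9,0,0,-0.03,1],
  [14,9.4,-1.9,0,0,-0.045,1],
  [17.5,11.8,-1.9,0,0,-0.055,1],
])

```text
clock: 7.3
position: [0.6017, -0.0983, 0.1997]
tool_rot: [3.141, 0.0, 1.658]
force: [0.9, -1.0, -0.2]
grip_width: 0.0857
finger_force: 0.0
```

Request:
play_rows([
  [3.9,1.6,0,0,0,-0.02,1],
  [7.8,3.2,0,0,0,-0.04,1],
  [11.7,4.8,0,0,0,-0.06,1],
  [15.6,6.4,0,0,0,-0.08,1],
  [19.5,8,0,0,0,-0.087,1],
])

```text
clock: 7.8
position: [0.6638, 0.103, 0.1993]
tool_rot: [-3.142, -0.0, 1.746]
force: [0.8, -0.7, 0.2]
grip_width: 0.0856
finger_force: 0.0
```

```bash
python3 - <<'E'
from pl import *
import m2
s=observe();print(s['position'],s['tool_rot'])
p,d,ci=grab('wrist','w3.png'); P=cloud(cv2.medianBlur(d,5),ci)
m=(np.hypot(P[...,0]-.661,P[...,1]-.101)<.045)&(P[...,2]>.02)&(P[...,2]<.036); m=m2.comp(m)
v,u=np.nonzero(m); print('z',np.median(P[m][:,2]),u.mean(),v.mean())
q=(m2.plane(ci,np.c_[u,v],np.median(P[m][:,2]))*1000).astype(np.float32); print(cv2.minEnclosingCircle(q),cv2.minAreaRect(q))
pt,dt,ct=grab('top'); cv2.imwrite('pics/c3.png',np.hstack([cv2.resize(p[:,:,::-1],(480,300)),cv2.resize(pt[130:270,380:520,::-1],(300,300))]))
E
```

```text
[0.66384913 0.10300464 0.19930533] [-3.14154938e+00 -2.60544381e-05  1.74558015e+00]
z 0.030684886309276647 312.9222833562586 186.08803301237964
((659.6393432617188, 99.84742736816406), 25.1243839263916) ((659.2257690429688, 100.12052917480469), (48.109012603759766, 49.08173370361328), 9.981450080871582)
```

View pics/c3.png

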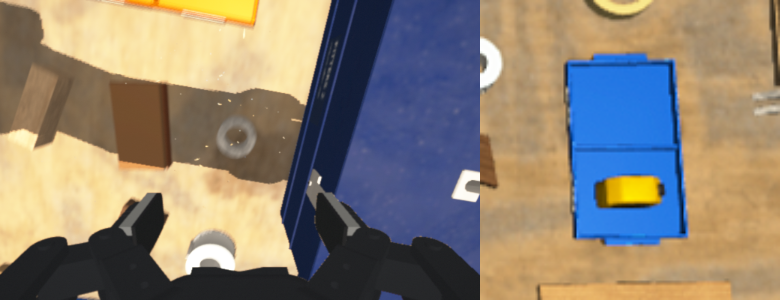

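The collar is seen at wrist pixel (313,186), which puts it at (0.6595,0.100) with its top at z 0.031. The tape stands upright in the near blue compartment. Descending now.

Request:
play_rows([
  [-0.2,-0.5,3,0,0,0,0.6],
  [-0.2,-0.5,6,0,0,0,0.6],
  [-0.2,-0.5,9,0,0,0,0.6],
  [-0.2,-0.5,12,0,0,0,0.6],
  [-0.2,-0.5,14,0,0,0,0.6],
])

```text
clock: 8.4
position: [0.6581, 0.0983, 0.0571]
tool_rot: [-3.14, 0.0, 1.745]
force: [0.3, 0.2, -0.3]
grip_width: 0.0685
finger_force: 0.0
```

Request:
play_rows([
  [0,0,1.5,0,0,0,0.6],
  [0,0,3,0,0,0,0.6],
  [0,0,4.3,0,0,0,0.6],
  [0,0,5,0,0,0,0.6],
  [0,0,5.2,0,0,0,0.6],
])

```text
clock: 8.9
position: [0.6589, 0.0984, 0.0067]
tool_rot: [-3.141, 0.0, 1.745]
force: [-0.1, 1.0, 0.1]
grip_width: 0.0682
finger_force: 0.0
```

Request:
play_rows([
  [0,0,0,0,0,0,-0.2],
  [0,0,0,0,0,0,-0.2],
  [0,0,0,0,0,0,-0.2],
  [0,0,0,0,0,0,-0.2],
  [0,0,0,0,0,0,-0.2],
])

```text
clock: 9.4
position: [0.6595, 0.0985, 0.0082]
tool_rot: [3.14, -0.0, 1.745]
force: [-2.0, -1.1, 8.1]
grip_width: 0.047
finger_force: 52.5
```

```bash
python3 - <<'E'
from pl import *
s=observe(); print(s['position'],s['grip_width'],s['finger_force'])
plan([(.659,.1,.12,10),(.655,-.09,.12,5),(.605,-.28,.12,2),(.605,-.28,.012,2)])
E
```

```text
[0.65951769 0.09845896 0.00817514] 0.04697575291110103 52.47184662570362
-> (0.659, 0.1, 0.12, 10) shift [0.16, -0.01, -11.18] turn [0.001, -0.0, -0.001] rows>=2.2
-> (0.655, -0.09, 0.12, 5) shift [-18.64, -3.69, -0.0] turn [0.0, -0.0, 0.087] rows>=3.8
-> (0.605, -0.28, 0.12, 2) shift [-18.49, -6.64, -0.0] turn [0.0, -0.0, 0.052] rows>=3.9
-> (0.605, -0.28, 0.012, 2) shift [0.0, -0.0, 10.8] turn [0.0, 0.0, 0.0] rows>=2.2
```

Request:
play_rows([
  [0,0,-2,0,0,0,-0.2],
  [0,0,-5,0,0,0,-0.2],
  [0,0,-8,0,0,0,-0.2],
  [0,0,-11,0,0,0,-0.2],
  [0,0,-12,0,0,0,-0.2],
])

```text
clock: 9.9
position: [0.6603, 0.0985, 0.1305]
tool_rot: [3.138, -0.0, 1.745]
force: [1.4, 0.6, -2.1]
grip_width: 0.0472
finger_force: 52.5
```

Request:
play_rows([
  [-3.7,-0.7,0,0,0,0.02,-0.2],
  [-7.5,-1.5,0,0,0,0.04,-0.2],
  [-11.2,-2.2,0,0,0,0.06,-0.2],
  [-15,-3,0,0,0,0.08,-0.2],
  [-18.6,-3.7,0,0,0,0.087,-0.2],
])

```text
clock: 10.4
position: [0.6542, -0.0928, 0.1266]
tool_rot: [-3.141, 0.0, 1.657]
force: [1.1, 0.1, -2.4]
grip_width: 0.0472
finger_force: 52.4
```

Request:
play_rows([
  [-3.7,-1.3,0,0,0,0.01,-0.2],
  [-7.4,-2.6,0,0,0,0.02,-0.2],
  [-11.1,-3.9,0,0,0,0.03,-0.2],
  [-14.8,-5.3,0,0,0,0.04,-0.2],
  [-18.5,-6.6,0,0,0,0.052,-0.2],
])

```text
clock: 10.9
position: [0.6042, -0.2824, 0.1266]
tool_rot: [-3.141, -0.0, 1.605]
force: [0.6, -0.5, -1.0]
grip_width: 0.0472
finger_force: 52.4
```

```bash
python3 - <<'E'
from pl import *
s=observe(); print(s['position'],s['grip_width'],s['finger_force'])
grab('wrist','w4.png')
plan([(.605,-.28,.012,2)])
E
```

```text
[ 0.60420983 -0.28244792  0.12656576] 0.04722145290527489 52.412080188460095
-> (0.605, -0.28, 0.012, 2) shift [1.08, 0.43, 11.5] turn [-0.002, 0.004, -0.008] rows>=2.3
```

View pics/w4.png

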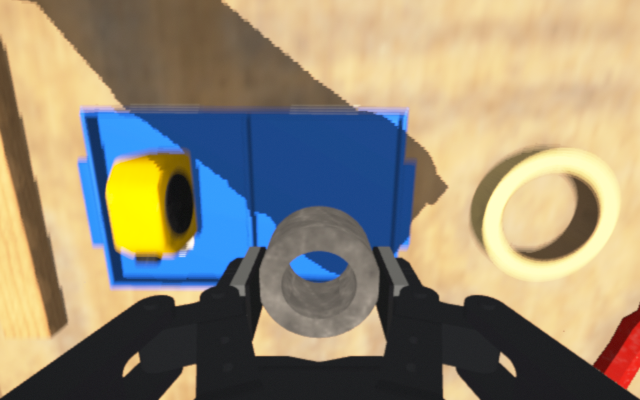

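The far compartment is under the collar: divider at x≈250, far wall at 408, collar at 320. The tape is fine at (150,205). Lowering.

Request:
play_rows([
  [0,0,3,0,0,0,-0.2],
  [0,0,6,0,0,0,-0.2],
  [0,0,9,0,0,0,-0.2],
  [0,0,10.5,0,0,0,-0.2],
  [0,0,10.5,0,0,0,-0.2],
])

```text
clock: 11.45
position: [0.6039, -0.2806, 0.0201]
tool_rot: [-3.138, -0.001, 1.606]
force: [0.1, -0.0, -1.1]
grip_width: 0.047
finger_force: 52.4
```

Request:
play_rows([
  [0,0,0.3,0,0,0,-0.2],
  [0,0,0.6,0,0,0,-0.2],
  [0,0,0.9,0,0,0,-0.2],
  [0,0,1,0,0,0,-0.2],
  [0,0,1,0,0,0,-0.2],
])

```text
clock: 11.95
position: [0.6052, -0.2812, 0.0125]
tool_rot: [3.141, 0.0, 1.606]
force: [-0.4, 0.3, -2.0]
grip_width: 0.047
finger_force: 52.4
```

Still hanging, so I'll lower it a little more until contact.

Request:
play_rows([
  [0,0,0.05,0,0,0,-0.2],
  [0,0,0.1,0,0,0,-0.2],
  [0,0,0.1,0,0,0,-0.2],
  [0,0,0.15,0,0,0,-0.2],
  [0,0,0.15,0,0,0,-0.2],
])

```text
clock: 12.45
position: [0.6053, -0.2813, 0.0121]
tool_rot: [3.141, -0.0, 1.606]
force: [-6.5, 3.5, 16.7]
grip_width: 0.0471
finger_force: 54.5
```

Request:
play_rows([
  [0,0,0,0,0,0,0.4],
  [0,0,0,0,0,0,0.4],
  [0,0,0,0,0,0,0.4],
  [0,0,0,0,0,0,0.4],
  [0,0,0,0,0,0,0.4],
])

```text
clock: 12.95
position: [0.6051, -0.2812, 0.0107]
tool_rot: [-3.142, 0.0, 1.606]
force: [0.6, -0.1, -0.2]
grip_width: 0.0597
finger_force: 0.0
```

Request:
play_rows([
  [0,0,-4,0,0,0,0.4],
  [0,0,-8,0,0,0,0.4],
  [0,0,-12,0,0,0,0.4],
  [0,0,-16,0,0,0,0.4],
  [0,0,-20,0,0,0,0.4],
])

```text
clock: 13.45
position: [0.6049, -0.2811, 0.2125]
tool_rot: [3.142, 0.0, 1.606]
force: [0.6, 0.1, -0.2]
grip_width: 0.06
finger_force: 0.0
```

```bash
python3 - <<'E'
from pl import *
s=observe(); print(s['position'],s['clock'])
plan([(.5,-.1,.2,-10),(.413,.085,.2,-19.5)])
E
```

```text
[ 0.60490973 -0.28113196  0.21254398] 13.45
-> (0.5, -0.1, 0.2, -10) shift [18.47, -9.85, 1.25] turn [0.0, 0.0, 0.209] rows>=4.2
-> (0.413, 0.085, 0.2, -19.5) shift [16.71, -11.78, -0.0] turn [0.0, -0.0, 0.166] rows>=4.1
```

Request:
play_rows([
  [3.7,-2,0,0,0,0.04,0.4],
  [7.4,-3.9,0.3,0,0,0.08,0.4],
  [11.1,-5.9,0.6,0,0,0.12,0.4],
  [14.8,-7.9,1.2,0,0,0.17,0.4],
  [18.5,-9.9,1.2,0,0,0.209,0.4],
])

```text
clock: 13.95
position: [0.4984, -0.0984, 0.1983]
tool_rot: [-3.141, -0.0, 1.395]
force: [0.8, 0.3, -0.8]
grip_width: 0.0596
finger_force: 0.0
```

Request:
play_rows([
  [3.9,-2.7,0,0,0,0.04,0.4],
  [7.8,-5.5,0,0,0,0.08,0.4],
  [11.7,-8.2,0,0,0,0.12,0.4],
  [14.5,-10.5,0,0,0,0.166,0.4],
  [16.7,-11.8,0,0,0,0.166,0.4],
])

```text
clock: 14.45
position: [0.4109, 0.0871, 0.1989]
tool_rot: [-3.141, -0.0, 1.231]
force: [-0.0, -0.5, 0.5]
grip_width: 0.0596
finger_force: 0.0
```

```bash
python3 - <<'E'
from pl import *
import m2
p,d,ci=grab('wrist','w5.png'); P=cloud(cv2.medianBlur(d,5),ci)
m=m2.comp((np.hypot(P[...,0]-.413,P[...,1]-.094)<.075)&(P[...,2]>.024)&(P[...,2]<.04))
z=np.median(P[m][:,2]); r=m2.rect(ci,m,z); print('z',z,r)
grab('top'); s=observe(); print(s['position'],s['tool_rot'])
c=r[0]/1000
plan([(c[0],c[1],.006,r[2]-90 if r[2]>45 else r[2])])
pt=m2.load('top')[0]; cv2.imwrite('pics/c5.png',np.hstack([cv2.resize(p[:,:,::-1],(480,300)),cv2.resize(pt[130:270,380:520,::-1],(300,300))]))
E
```

```text
z 0.032851104121489325 [array([410.8,  92.5]), array([99.2, 31.8]), np.float64(70.7)]
[0.41131349 0.08809782 0.19887432] [-3.14099329e+00 -8.21510143e-04  1.23532255e+00]
-> (np.float64(0.4108), np.float64(0.0925), 0.006, np.float64(-19.299999999999997)) shift [0.38, -0.18, 19.29] turn [-0.001, -0.001, 0.001] rows>=3.9
```

View pics/c5.png

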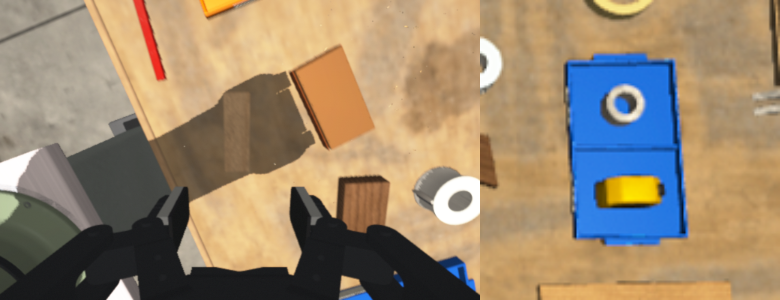

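The collar lies in the far blue compartment. The beech block at (237,130) measures 99x32 mm with its top at z 0.033. Descending on it.

Request:
play_rows([
  [0.4,-0.1,4.5,0,0,0,0.4],
  [0.4,-0.1,9,0,0,0,0.4],
  [0.4,-0.1,13.5,0,0,0,0.4],
  [0.4,-0.1,17,0,0,0,0.4],
  [0.4,-0.1,19.1,0,0,0,0.4],
])

```text
clock: 15.05
position: [0.4121, 0.0883, 0.0054]
tool_rot: [-3.14, 0.002, 1.23]
force: [0.9, 0.1, 0.4]
grip_width: 0.0597
finger_force: 0.0
```

Request:
play_rows([
  [0,0,0,0,0,0,-0.5],
  [0,0,0,0,0,0,-0.5],
  [0,0,0,0,0,0,-0.5],
  [0,0,0,0,0,0,-0.5],
  [0,0,0,0,0,0,-0.5],
], squeeze=35)

```text
clock: 15.55
position: [0.4133, 0.0896, 0.0086]
tool_rot: [3.14, -0.001, 1.231]
force: [-0.4, 0.0, -0.0]
grip_width: 0.0317
finger_force: 34.8
```

Request:
play_rows([
  [0,0,-2,0,0,0,-0.5],
  [0,0,-5,0,0,0,-0.5],
  [0,0,-8,0,0,0,-0.5],
  [0,0,-11,0,0,0,-0.5],
  [0,0,-11,0,0,0,-0.5],
])

```text
clock: 16.05
position: [0.4142, 0.09, 0.1209]
tool_rot: [3.138, -0.004, 1.231]
force: [1.2, 0.5, -0.7]
grip_width: 0.031
finger_force: 34.9
```

```bash
python3 - <<'E'
from pl import *
s=observe(); print(s['position'],s['clock'],s['grip_width'])
plan([(.48,.3025,.12,1)])
E
```

```text
[0.4141786  0.08995701 0.12094149] 16.05 0.03101754307074306
-> (0.48, 0.3025, 0.12, 1) shift [22.23, -0.88, 0.18] turn [0.004, -0.003, -0.357] rows>=4.5
```

Request:
play_rows([
  [4.4,-0.2,0,0,0,-0.07,-0.5],
  [8.9,-0.4,0,0,0,-0.14,-0.5],
  [13.3,-0.5,0,0,0,-0.21,-0.5],
  [17.8,-0.7,0,0,0,-0.29,-0.5],
  [22.2,-0.9,0,0,0,-0.357,-0.5],
])

```text
clock: 16.55
position: [0.4783, 0.3036, 0.1176]
tool_rot: [-3.141, -0.0, 1.592]
force: [0.6, -0.4, 0.1]
grip_width: 0.0312
finger_force: 34.9
```

Request:
play_rows([
  [0,0,1.5,0,0,0,-0.5],
  [0,0,3,0,0,0,-0.5],
  [0,0,4,0,0,0,-0.5],
  [0,0,4,0,0,0,-0.5],
  [0,0,4,0,0,0,-0.5],
])

```text
clock: 17.05
position: [0.4785, 0.3008, 0.0779]
tool_rot: [-3.141, 0.0, 1.587]
force: [0.4, 0.3, -0.0]
grip_width: 0.0316
finger_force: 35.0
```

```bash
python3 - <<'E'
from pl import *
s=observe(); print(s['position'],s['clock'],s['grip_width'])
grab('wrist','w6.png')
plan([(.4805,.301,.0126,1)])
E
```

```text
[0.47849163 0.30075998 0.07791372] 17.05 0.03159335344918054
-> (0.4805, 0.301, 0.0126, 1) shift [-0.01, 0.18, 6.56] turn [0.0, -0.0, -0.002] rows>=1.3
```

View pics/w6.png

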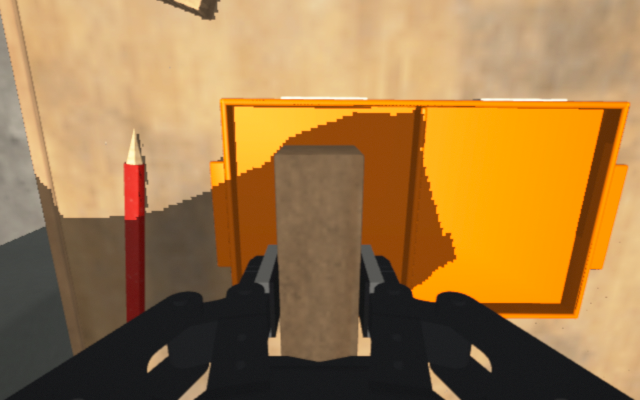

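The beech (320,250) sits centred between the near wall (230) and the divider (413), aligned with the tray. Lowering.

Request:
play_rows([
  [0,0.2,2,0,0,0,-0.5],
  [0,0.2,4,0,0,0,-0.5],
  [0,0.2,5.5,0,0,0,-0.5],
  [0,0.2,6.3,0,0,0,-0.5],
  [0,0.2,6.5,0,0,0,-0.5],
])

```text
clock: 17.6
position: [0.4802, 0.3013, 0.0124]
tool_rot: [-3.141, 0.0, 1.588]
force: [-1.4, -0.9, 2.8]
grip_width: 0.0318
finger_force: 35.4
```

Request:
play_rows([
  [0,0,0,0,0,0,-0.5],
  [0,0,0.05,0,0,0,-0.5],
  [0,0,0.1,0,0,0,-0.5],
  [0,0,0.1,0,0,0,-0.5],
  [0,0,0.1,0,0,0,-0.5],
])

```text
clock: 18.1
position: [0.4807, 0.3018, 0.0124]
tool_rot: [3.141, -0.001, 1.588]
force: [0.0, 0.7, 7.6]
grip_width: 0.0312
finger_force: 35.8
```

Contact felt. Release, rise and go over the cork.

Request:
play_rows([
  [0,0,0,0,0,0,0.2],
  [0,0,0,0,0,0,0.2],
  [0,0,0,0,0,0,0.2],
  [0,0,0,0,0,0,0.2],
  [0,0,0,0,0,0,0.2],
])

```text
clock: 18.6
position: [0.4804, 0.3015, 0.0118]
tool_rot: [-3.142, 0.0, 1.588]
force: [0.1, -0.4, -0.6]
grip_width: 0.0511
finger_force: 0.0
```

Request:
play_rows([
  [0,0,-4,0,0,0,0.2],
  [0,0,-8,0,0,0,0.2],
  [0,0,-12,0,0,0,0.2],
  [0,0,-16,0,0,0,0.2],
  [0,0,-19,0,0,0,0.2],
])

```text
clock: 19.1
position: [0.4806, 0.3016, 0.2043]
tool_rot: [3.14, -0.001, 1.588]
force: [0.3, -0.1, -1.2]
grip_width: 0.0514
finger_force: 0.0
```

```bash
python3 - <<'E'
from pl import *
s=observe(); print(s['position'],s['clock'],s['grip_width'])
plan([(.537,.09,.2,9.4)])
E
```

```text
[0.48063182 0.30162536 0.20427612] 19.1 0.051390648100559384
-> (0.537, 0.09, 0.2, 9.4) shift [-21.25, 5.28, 0.41] turn [0.001, -0.001, -0.147] rows>=4.4
```

Request:
play_rows([
  [-4.2,1.1,0,0,0,-0.03,1],
  [-8.5,2.1,0,0,0,-0.06,1],
  [-12.7,3.2,0,0,0,-0.09,1],
  [-17,4.2,0,0,0,-0.12,1],
  [-21.2,5.3,0.4,0,0,-0.147,1],
])

```text
clock: 19.6
position: [0.5373, 0.0888, 0.1982]
tool_rot: [3.141, -0.0, 1.736]
force: [1.4, 0.6, -0.5]
grip_width: 0.0856
finger_force: 0.0
```

Request:
play_rows([
  [0,0,3,0,0,0,1],
  [0,0,6,0,0,0,1],
  [0,0,6,0,0,0,1],
  [0,0,6,0,0,0,1],
  [0,0,6,0,0,0,1],
])

```text
clock: 20.1
position: [0.5376, 0.0908, 0.1392]
tool_rot: [3.14, -0.0, 1.735]
force: [-0.6, -0.8, -0.1]
grip_width: 0.0854
finger_force: 0.0
```

```bash
python3 - <<'E'
from pl import *
import m2
p,d,ci=grab('wrist','w7.png'); P=cloud(cv2.medianBlur(d,5),ci)
m=m2.comp((np.hypot(P[...,0]-.537,P[...,1]-.092)<.085)&(P[...,2]>.022)&(P[...,2]<.04))
z=np.median(P[m][:,2]); r=m2.rect(ci,m,z); print('z',z,r)
grab('top'); s=observe(); print(s['position'],s['tool_rot'])
c=r[0]/1000
plan([(c[0],c[1],.006,r[2]-90 if r[2]>45 else r[2])])
pt=m2.load('top')[0]; cv2.imwrite('pics/c7.png',np.hstack([cv2.resize(p[:,:,::-1],(480,300)),cv2.resize(pt[130:270,180:320,::-1],(300,300))]))
E
```

```text
z 0.031204205165951807 [array([537.2,  91.2]), array([ 61.8, 108.7]), np.float64(9.0)]
[0.53754531 0.09087446 0.13909018] [ 3.13972696e+00 -3.14481681e-04  1.73517293e+00]
-> (np.float64(0.5372), np.float64(0.0912), 0.006, np.float64(9.0)) shift [0.03, -0.05, 13.31] turn [0.002, -0.0, 0.007] rows>=2.7
```

View pics/c7.png

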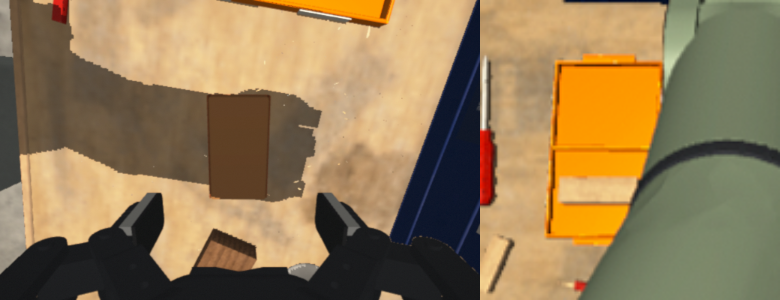

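The cork is at (239,147), centred under the gripper, and the beech lies in the near orange compartment. Descend and grip.

Request:
play_rows([
  [0,0,3.5,0,0,0.007,1],
  [0,0,7,0,0,0.007,1],
  [0,0,10,0,0,0.007,1],
  [0,0,12.5,0,0,0.007,1],
  [0,0,13.2,0,0,0.007,1],
])

```text
clock: 20.7
position: [0.5363, 0.0906, 0.0044]
tool_rot: [-3.14, 0.0, 1.728]
force: [-0.9, -0.5, -0.2]
grip_width: 0.0853
finger_force: 0.0
```

Request:
play_rows([
  [0,0,0,0,0,0,0.1],
  [0,0,0,0,0,0,0.1],
  [0,0,0,0,0,0,0.1],
  [0,0,0,0,0,0,0.1],
  [0,0,0,0,0,0,0.1],
], squeeze=35)

```text
clock: 21.2
position: [0.5378, 0.0908, 0.0072]
tool_rot: [3.14, -0.0, 1.728]
force: [-1.8, 0.5, 10.9]
grip_width: 0.0601
finger_force: 39.3
```

Request:
play_rows([
  [0,0,-2,0,0,0,0.1],
  [0,0,-5,0,0,0,0.1],
  [0,0,-8,0,0,0,0.1],
  [0,0,-11,0,0,0,0.1],
  [0,0,-11,0,0,0,0.1],
])

```text
clock: 21.7
position: [0.5389, 0.0909, 0.12]
tool_rot: [3.135, -0.001, 1.728]
force: [0.0, 0.2, -1.0]
grip_width: 0.0601
finger_force: 38.4
```

```bash
python3 - <<'E'
from pl import *
s=observe(); print(s['position'],s['clock'],s['grip_width'])
plan([(.597,.304,.12,1)])
E
```

```text
[0.53892891 0.09091115 0.12002054] 21.7 0.06005226197732179
-> (0.597, 0.304, 0.12, 1) shift [20.14, 9.06, 0.08] turn [0.006, -0.001, 0.139] rows>=4.4
```

Request:
play_rows([
  [4,1.8,0,0,0,0.03,0.1],
  [8,3.6,0,0,0,0.06,0.1],
  [12,5.4,0,0,0,0.09,0.1],
  [16,7.2,0,0,0,0.12,0.1],
  [20.1,9.1,0,0,0,0.139,0.1],
])

```text
clock: 22.2
position: [0.5955, 0.3052, 0.1161]
tool_rot: [3.141, -0.0, 1.588]
force: [0.8, -1.3, -0.5]
grip_width: 0.0599
finger_force: 38.3
```

Request:
play_rows([
  [0,0,1.5,0,0,0,0.1],
  [0,0,3,0,0,0,0.1],
  [0,0,4,0,0,0,0.1],
  [0,0,4,0,0,0,0.1],
  [0,0,4,0,0,0,0.1],
])

```text
clock: 22.7
position: [0.5957, 0.3023, 0.0761]
tool_rot: [3.142, 0.0, 1.587]
force: [1.0, 0.1, 0.2]
grip_width: 0.0598
finger_force: 38.3
```

```bash
python3 - <<'E'
from pl import *
s=observe(); print(s['position'],s['clock'],s['grip_width'])
p,d,ci=grab('wrist','w8.png'); P=cloud(cv2.medianBlur(d,5),ci)
plan([(.597,.304,.012,1)])
hs=cv2.cvtColor(p,cv2.COLOR_RGB2HSV); m=(cv2.inRange(hs,(8,180,40),(22,255,255))>0)&(P[...,2]>.012)&(P[...,2]<.024)&(P[...,0]<.67)
Q=P[m]; q=Q[abs(Q[:,0]-.597)<.05]; print('left wall y',np.percentile(q[:,1],[2,98]).round(3)); q=Q[abs(Q[:,1]-.34)<.02]; print('x hist',np.histogram(q[:,0],bins=np.arange(.52,.675,.004)))
E
```

```text
[0.59567637 0.30230372 0.07609005] 22.7 0.05983164052609295
-> (0.597, 0.304, 0.012, 1) shift [0.14, 0.11, 6.44] turn [0.001, -0.0, -0.001] rows>=1.3
left wall y [0.371 0.375]
x hist (array([  0,   0,   0,   0, 256, 287,   0,   0,   0,   0,   0,   0,   0,
         0,   0,   0,   0,   0,   0,   0,   0,   0,   0,   0,   0,   0,
         0,   0,   0,   0,   0,   0,   0, 548, 237, 209,  69,   0]), array([0.52 , 0.524, 0.528, 0.532, 0.536, 0.54 , 0.544, 0.548, 0.552,
       0.556, 0.56 , 0.564, 0.568, 0.572, 0.576, 0.58 , 0.584, 0.588,
       0.592, 0.596, 0.6  , 0.604, 0.608, 0.612, 0.616, 0.62 , 0.624,
       0.628, 0.632, 0.636, 0.64 , 0.644, 0.648, 0.652, 0.656, 0.66 ,
       0.664, 0.668, 0.672]))
```

View pics/w8.png

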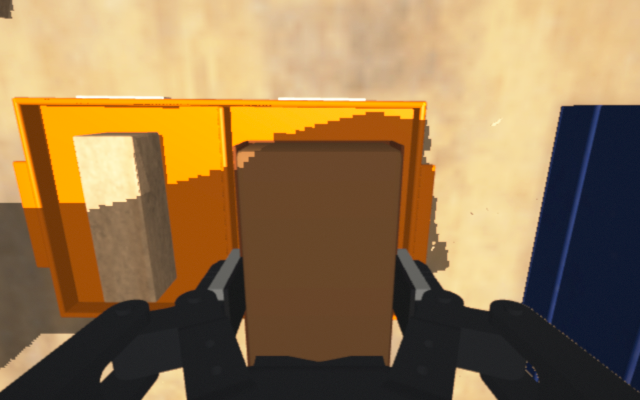

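The cork (320,255) lies between the divider (230) and the far wall (410), well aligned. From the wall depths the compartment centre is at about (0.598,0.303). Lowering.

Request:
play_rows([
  [0.1,0.2,2,0,0,0,0.1],
  [0.1,0.2,4,0,0,0,0.1],
  [0.1,0.2,5.4,0,0,0,0.1],
  [0.1,0.2,6.2,0,0,0,0.1],
  [0.1,0.2,6.4,0,0,0,0.1],
])

```text
clock: 23.25
position: [0.597, 0.3039, 0.0113]
tool_rot: [-3.14, 0.001, 1.589]
force: [-10.3, -4.0, 16.6]
grip_width: 0.0603
finger_force: 40.4
```

Request:
play_rows([
  [0,0,0,0,0,0,0.1],
  [0,0,0.05,0,0,0,0.1],
  [0,0,0.1,0,0,0,0.1],
  [0,0,0.1,0,0,0,0.1],
  [0,0,0.1,0,0,0,0.1],
])

```text
clock: 23.75
position: [0.5977, 0.3044, 0.0113]
tool_rot: [3.141, -0.0, 1.589]
force: [-1.3, -1.0, 6.6]
grip_width: 0.0601
finger_force: 39.0
```

Request:
play_rows([
  [0,0,0,0,0,0,0.6],
  [0,0,0,0,0,0,0.6],
  [0,0,0,0,0,0,0.6],
  [0,0,0,0,0,0,0.6],
  [0,0,0,0,0,0,0.6],
])

```text
clock: 24.25
position: [0.5974, 0.3043, 0.0107]
tool_rot: [-3.141, 0.0, 1.589]
force: [-0.5, -0.3, -0.7]
grip_width: 0.0683
finger_force: 0.0
```

Request:
play_rows([
  [0,0,-4,0,0,0,0.6],
  [0,0,-8,0,0,0,0.6],
  [0,0,-12,0,0,0,0.6],
  [0,0,-16,0,0,0,0.6],
  [0,0,-20,0,0,0,0.6],
])

```text
clock: 24.75
position: [0.5972, 0.3042, 0.2125]
tool_rot: [3.142, 0.0, 1.589]
force: [-0.1, 0.3, -0.2]
grip_width: 0.0688
finger_force: 0.0
```

```bash
python3 - <<'E'
from pl import *
import m2
s=observe(); print(s['position'],s['clock'],s['grip_width'])
pw,dw,cw=grab('wrist','w9.png'); ps,_,_=grab('scene')
cv2.imwrite('pics/c9.png',np.hstack([cv2.resize(pw[:,:,::-1],(400,300)),cv2.resize(ps[130:340,190:470,::-1],(400,300))]))
P=cloud(cv2.medianBlur(dw,5),cw)
for n,c in(('cork',(.598,.304)),('beech',(.4805,.302))):
    q=P[(abs(P[...,0]-c[0])<.028 if n=='cork' else abs(P[...,0]-c[0])<.012)&(abs(P[...,1]-c[1])<.04)]
    if len(q)>50: 
        A=np.c_[q[:,:2]-c,np.ones(len(q))]; print(n,'plane slope,z',np.linalg.lstsq(A,q[:,2],rcond=None)[0].round(4))
E
```

```text
[0.59717648 0.30415085 0.21254182] 24.75 0.06877302346648025
cork plane slope,z [-0.0296  3.8225  0.1851]
beech plane slope,z [ 0.0007 -0.0009  0.0369]
```

View pics/c9.png

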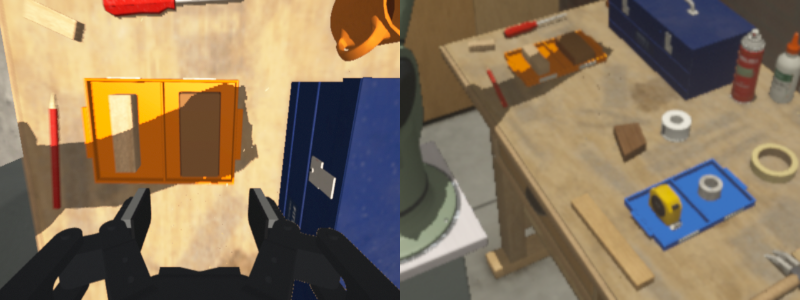

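All four are in place: beech at (124,132) and cork at (200,134) in the orange tray, tape at (664,205) and collar at (711,187) in the blue one. The walnut and cutter are untouched. One flatness check on the cork without the gripper pixels, then hand in.

```bash
python3 - <<'E'
from pl import *
import m2
p,d,c=m2.load('wrist');P=cloud(cv2.medianBlur(d,5),c)
q=P[(abs(P[...,0]-.598)<.022)&(abs(P[...,1]-.304)<.04)&(P[...,2]<.07)&(P[...,2]>0)]
A=np.c_[q[:,:2]-(.598,.304),np.ones(len(q))]; r=np.linalg.lstsq(A,q[:,2],rcond=None)[0]; print(r.round(4))
if abs(r[0])<.04 and abs(r[1])<.04 and abs(r[2]-.035)<.004: print(bot.job_done())
E
```

```text
[-0.0004  0.0002  0.0353]
the job is handed in; nothing more can be done
None
```

The job is handed in at about 25 s: tape measure and collar in the blue tray, beech and cork in the orange tray, one to a compartment and the same way up, with the walnut block and cutter head left untouched.

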